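# Unbolt and open the twin-leaf tool locker, then put the spirit level away

### The job

Put the yellow spirit level away in the orange twin-leaf locker. Swing the leaf with the raised cover strip right up until it stands upright, draw back the brass-thumbed flush bolt found under that strip all the way, then swing the other leaf upright as well, without ever forcing it against its bolt. Lay the level on its base on the floor of the near, empty compartment, lengthwise across the locker (set it down in the grip, do not drop it), leave both leaves open, and do not shift the other things.

Things in the scene. Friction and masses are not known exactly. Their poses are not given: they have to be found in the camera images.
- locker: Orange locker lying on its back on the bench, fixed, 280 (x) x 320 (y) x 75 high, two leaves facing up. Origin: centre of its underside; z up, x away from the robot (turned up to 0.2 rad), y towards the active leaf's hinge. Side and near walls and floor 6 thick, far wall 26. A steel keeper bridge (14 x 34) stands on the far rim at x = 125, y = -14, top at z = 97.
- active_leaf (a joint): Active leaf, hinged on the locker's left (+y): 0 shut, grows swinging up and outwards, 1.57 upright, stop 1.85; starts up to 0.1 ajar. Panel 156 from hinge to meeting edge, 252 long, 8 thick. Its raised cover strip overlaps the other leaf by 28 (free edge 188 from the hinge axis, top 29 above the panel) and hides the bolt's thumb piece. 0.4 kg; a stiff hinge (0.45 N m) holds it where left.
- active_grip (a point): Centre of the active leaf's dark pull bar: round, 10 diameter, runs along the locker's x, 80 clear between its posts. Axis 164 from the hinge axis measured along the leaf, 69 off the leaf's mid-plane, 36 above the cover strip. It moves with the leaf.
- active_hinge (a point): Point on the active leaf's hinge axis (which runs along the locker's x), abreast of active_grip; 79 above the bench.
- passive_leaf (a joint): Passive leaf, hinged on the locker's right (-y): 0 shut, grows swinging up and outwards, 1.57 upright, stop 1.85. Panel 156 from hinge to meeting edge, 252 long, 8 thick, top face 83 above the bench when shut; 0.4 kg, the same stiff hinge. Held shut by the flush bolt, and by the active leaf's cover strip.
- passive_grip (a point): Centre of the passive leaf's dark pull bar: round, 10 diameter, along the locker's x, 80 clear between its posts. Axis 123 from the hinge axis measured along the leaf, 46 off the leaf's mid-plane, 42 above the panel's top face; the panel's edge lies 35 farther out than the bar. It moves with the leaf.
- passive_hinge (a point): Point on the passive leaf's hinge axis (along the locker's x), abreast of passive_grip; 79 above the bench.
- flush_bolt (a joint): Flush bolt sliding on the passive leaf along the locker's x: 0 fully shot into the keeper on the far rim, grows as it is drawn to -x (towards the robot), stop at 0.032 m. It clears the keeper at about 0.018; fully drawn is 0.025 or more. About 2 N of friction holds it where it is left.
- bolt_thumb (a point): Top centre of the bolt's brass thumb piece: 12 (x) x 18 (y) x 23 high, standing upright on the passive leaf's top face. It lies under the active leaf's cover strip until that leaf is opened. From its far side a rod 10 wide, its top 8 above that face, runs on to the keeper. It moves with the bolt.
- level: Yellow and aluminium spirit level, 230 (its x) x 24 (its y) x 45 high (z), about 0.3 kg, standing on its base on the bench right of the locker. Origin: centre of its base.
- lane (a point): Centre of the floor (6 above the bench) of the locker's near, empty compartment; axes as the locker's. The compartment is 129 wide in x and 308 long in y, between the near wall (75 high) and a plywood partition 6 thick, its top 31 above the bench, running along y at locker x = -2. The rear compartment is in use.
- screwdriver: Bystander: a red-handled screwdriver. Leave it alone.
- hammer: Bystander: a hammer. Leave it alone.
- wrench: Bystander: a steel wrench. Leave it alone.
- screw_jar: Bystander: a glass screw jar with a black lid. Leave it alone.
- mug: Bystander: a blue mug. Leave it alone.
- offcut: Bystander: a plywood offcut, 140 x 70 x 35. Leave it alone.
- tape_measure: Bystander: a yellow tape measure. Leave it alone.
- bit_case: Bystander: a green drill-bit case, 80 x 110 x 30, lying in the locker's rear compartment. Leave it alone.

How it is judged:
By the outcome, as a careful person would: the job done as asked, in the order asked, and still so for the second after the job is handed in, with the robot touching nothing.
It also fails if it takes over 72 s, if anything falls off the work surface, if the arm or the gripper's body presses on something with over 40 N, if the wrist force passes 120 N, or if a joint passes its speed limit or range.

### The arm

A 7-joint arm with a two-finger parallel gripper is mounted at the origin on the work surface. World frame = base frame: x ahead of the robot, y to its left, z up, the work surface at z = 0. Lengths are in m, angles in rad, forces in N, time in s.
With the tool pointing down it reaches from about 0.4 to 0.875 m from the base axis. Payload 19.3 kg.
Tool frame: the origin (TCP) lies at the very end of the fingers, on their centre line; the grasp point (between the pads) lies 19 mm behind it (bot.grasp_offset is the distance from the TCP to the grasp point, in m); z points along the fingers, x is the direction in which the jaws open and shut, and the axes are right-handed (so a half turn about z gives the same grasp; the last joint's range is limited). The gripper opens to 85 mm and grips with 20 to 120 N. Pads are 22 mm wide; open, the fingers measure 114 mm over their backs; the gripper's body (76 mm by 85 mm) begins 54 mm behind the grasp point. The pads swing forward as they close: fully open they stand 13 mm farther back than shut.
Start: joints at [1.143, 0.521, -0.036, 1.599, 0.021, 1.021, -0.113], TCP at [0.219, -0.585, 0.231] pointing down, gripper open.
Joint ranges: [-2.91, 2.91], [-0.3, 2.13], [-1.5, 1.42], [0.17, 2.43], [-1.26, 4.41], [0.16, 1.93], [-2.52, 2.52]. Speed limits (rad/s): [1.89, 1.89, 2.39, 2.39, 3.01, 3.01, 3.01].

### API

Orientations are given as [roll, pitch, yaw] about the fixed x, y, z axes, in that order (R = Rz(yaw) Ry(pitch) Rx(roll)).
In Python, from workcell import status, grab_frame, calibration, job, regions_of, mark_of, bot gives the robot as it stands.
- The arm moves only by the tool carry_out, never from a script. Its argument "deltas" is one flat list of numbers, 5 for each row, row after row: the opening, from -1 (shut) to 1 (fully open), then the shift along the tool's x, y, z in cm, then the turn about the tool's z in degrees. A call has 1 to 20 rows; each row shifts and turns the commanded pose from where the row before left it, along the tool's axes as they then stand; what a row does not reach is not made up. A row lasts 1/12 s, in which the tool goes at most 41.7 mm and 7.16 degrees, less where a joint would pass 70% of its speed; a pose out of reach is approached as far as the arm can. A call with a gripper value outside its range is refused whole. The fingers move at their own pace and stop on an object; "newtons" is the grip in N (left out, the last holds). Time passes only in rows, so rows that do not move let the fingers close. It gives the time, the measured TCP pose, the force and the opening at its end, in the units of the state.
- status.observe(): the state, without advancing time (a new reading comes with each control period).
- grab_frame(name): name is "side" or "top" or "wrist"; returns the picture (480x640x3 uint8, red, green, blue); there is no depth.
- calibration(name): a dict with "fov_y" (degrees; the focal length in pixels is half the picture's height over the tangent of half this angle, whatever the lens; pixels are square), "cx", "cy" (the principal point, pixels), "R" (3x3) and "t" (3): a world point X has camera coordinates R X + t. Camera axes: x right, y down, z forward; pixel columns grow to the right and rows downward; lengths in m; the calibration is good to about 2 mm. A picture is of the moment at which its call begins: read the wrist's pose just before it. calibration takes no time and is no camera call; for the wrist camera it gives the pose at the moment of the call.
- job.job_done(): hands the job in, once; it reports no verdict.
Trained networks look in the newest picture that a camera, given by its name, has taken for a name from the list of things; names that differ only in an ending like _2 or _b are one class to them, and where a whole thing is asked for, a point or a joint stands for the part that bears it (a point fixed in the world has none). Each returns a list of dicts, best first, with "p" (0 to 1); they miss things now and then, are a little off and sometimes report something else, mostly with a low value. They report only what shows in the picture. A call takes as long as a camera call.
- regions_of(camera, target): "region" (480x640 bool, what is visible of it) and "xy" ([column, row] in pixels, amid what is visible of it).
- mark_of(camera, target): "xy" ([column, row] in pixels: a listed point, or the origin of a listed thing).
The state is a dict: "clock": time; "qpos": joint angles; "qd": joint speeds; "joint_efforts": joint torques, N m; "position": TCP position; "tool_rot": TCP orientation; "force": force on the tool from outside, world axes, zero at the start; "moment": the same for the moment, N m; "grip_width": finger opening in m.
Only numpy, scipy, OpenCV 4.12 (cv2) and the standard library are available. Lean on these libraries where they do the work, as an engineer would, in place of code of your own. Each camera call takes 0.05 s, during which the arm holds its last target.

## Working session

There is one attempt and no reset: what is moved stays moved. The work goes in short steps, Python scripts to look and compute and a tool call to move; the robot and the scene stay as the last step left them, time stands still between calls to the robot, and variables do not carry over. Pictures are saved under pics/ and viewed, and the job is handed in when it is done.

Besides the shell and the picture viewer there is one more tool, called by a JSON object that holds its "fn" and its "kwargs". carry_out: Moves the arm, as the interface text tells. Its arguments: {"type":"object","properties":{"deltas":{"type":"array","items":{"type":"number"}},"newtons":{"type":"number"}},"required":["deltas"]}

```bash
ls; mkdir -p pics; python3 - <<'E'
from workcell import status, grab_frame, calibration, job, regions_of, mark_of, bot
import cv2
s=status.observe()
for k,v in s.items(): print(k,v)
print([a for a in dir(bot) if a[0]!='_'])
for n in ["side","top","wrist"]:
    im=grab_frame(n); cv2.imwrite(f"pics/{n}0.png",im[:,:,::-1]); c=calibration(n); print(n,c)
E
```

```text
pics
clock 0.0
qpos [ 1.14284491  0.52199743 -0.03635836  1.60000696  0.02120573  1.02111631
 -0.11278128]
qd [ 2.33173808e-03  8.09803108e-04 -1.92115386e-03 -3.02735154e-03
  9.51154054e-04 -1.46887802e-05 -6.77441733e-04]
joint_efforts [ 1.88355607e-04 -9.27111411e+01  1.97954535e+00 -3.69936848e+01
  1.77749433e-02  8.17495573e-03 -1.53875692e-05]
position [ 0.21871497 -0.58511385  0.2307361 ]
tool_rot [ 3.14152065e+00  1.14057979e-03 -1.21300638e+00]
force [ 0.1550306   0.02100015 -0.42857549]
moment [ 0.00211513 -0.06318422  0.01061314]
grip_width 0.08524020174835374
['IKError', 'grasp_offset']
side {'fov_y': 46.8341854227686, 'cx': 323.3478155582329, 'cy': 244.897704959412, 'R': array([[-0.8547505 , -0.51859079, -0.02156805],
       [-0.33100941,  0.57664057, -0.74693937],
       [ 0.39979289, -0.63130757, -0.66454224]]), 't': array([0.43209791, 0.25401934, 1.22682776])}
top {'fov_y': 55.49542317385554, 'cx': 316.4076033726215, 'cy': 236.56082033418167, 'R': array([[ 0.0253305 , -0.99914068,  0.03280663],
       [-0.98263074, -0.03091997, -0.18297754],
       [ 0.18383468, -0.02760189, -0.98256956]]), 't': array([-0.04636595,  0.53644571,  1.17734987])}
wrist {'fov_y': 65.61040761348266, 'cx': 322.1721337424021, 'cy': 234.12705478321226, 'R': array([[ 0.35009108, -0.93671511, -0.00102227],
       [-0.88959072, -0.33282005,  0.31282449],
       [-0.29336766, -0.10860767, -0.9498104 ]]), 't': array([-0.62440021, -0.04041329,  0.38063838])}
```

View pics/top0.png

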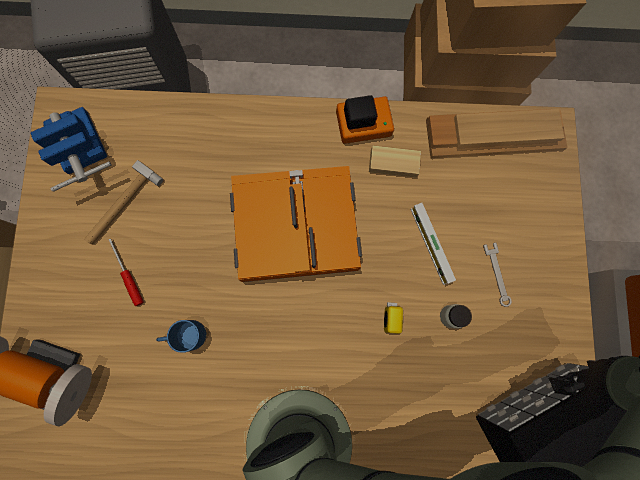

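View pics/side0.png

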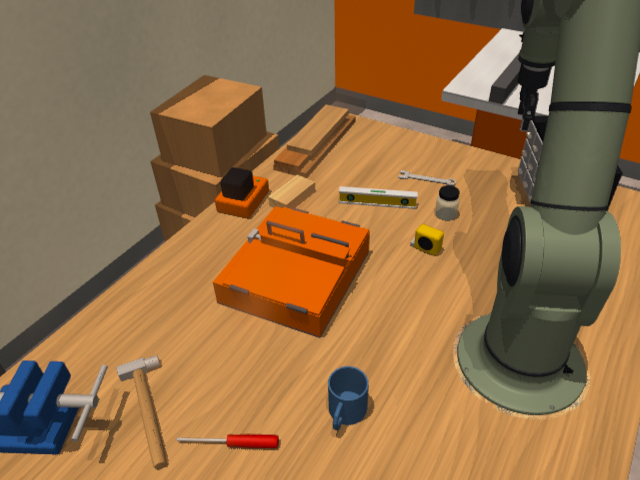

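```bash
cat > h.py <<'E'
from workcell import status, grab_frame, calibration, job, regions_of, mark_of, bot
import numpy as np, cv2
from scipy.spatial.transform import Rotation as Ro
def f_of(c): return 240/np.tan(np.radians(c['fov_y']/2))
def ray(c,xy):
    f=f_of(c); d=np.array([(xy[0]-c['cx'])/f,(xy[1]-c['cy'])/f,1.]); 
    return -c['R'].T@c['t'], c['R'].T@d
def at_z(c,xy,z):
    o,d=ray(c,xy); return o+d*(z-o[2])/d[2]
def tri(l):
    A=np.zeros((3,3));b=np.zeros(3)
    for c,xy in l:
        o,d=ray(c,xy); d=d/np.linalg.norm(d); P=np.eye(3)-np.outer(d,d); A+=P;b+=P@o
    X=np.linalg.solve(A,b)
    res=[np.linalg.norm(np.cross(X-ray(c,xy)[0],ray(c,xy)[1]/np.linalg.norm(ray(c,xy)[1]))) for c,xy in l]
    return X,res
def proj(c,X):
    p=c['R']@np.asarray(X)+c['t']; f=f_of(c); return np.array([c['cx']+f*p[0]/p[2],c['cy']+f*p[1]/p[2]])
E
python3 - <<'E'
from h import *
C={n:calibration(n) for n in ["side","top"]}
for n in C: grab_frame(n)
for t in ["locker","active_grip","active_hinge","passive_grip","passive_hinge","bolt_thumb","level","lane"]:
    r={}
    for n in C:
        m=mark_of(n,t); print(t,n,[(np.round(q['xy'],1).tolist(),round(q['p'],2)) for q in m[:2]])
        if m: r[n]=m[0]['xy']
    if len(r)==2: print('   tri',*[np.round(q,4) for q in tri([(C[n],r[n]) for n in r])])
E
```

```text
locker side [([296.8, 278.1], 0.66)]
locker top [([296.0, 228.4], 0.68)]
   tri [ 0.5707  0.0257 -0.009 ] [0.0004 0.0004]
active_grip side [([285.8, 226.2], 0.94)]
active_grip top [([295.6, 205.0], 0.89), ([452.8, 312.5], 0.6)]
   tri [0.5944 0.025  0.1571] [0.0012 0.0012]
active_hinge side [([256.3, 295.6], 0.97)]
active_hinge top [([232.4, 221.7], 0.78), ([450.4, 315.0], 0.71)]
   tri [0.5662 0.1919 0.0802] [0.0016 0.0016]
passive_grip side [([330.7, 239.0], 0.67), ([425.7, 177.2], 0.61)]
passive_grip top [([308.1, 245.6], 0.78)]
   tri [ 0.4937 -0.0107  0.1334] [0.0051 0.0051]
passive_hinge side [([349.1, 227.5], 0.8), ([377.3, 204.2], 0.4)]
passive_hinge top [([356.9, 238.7], 0.73)]
   tri [ 0.5226 -0.143   0.063 ] [0.0109 0.0109]
bolt_thumb side []
bolt_thumb top [([301.6, 193.1], 0.57)]
level side [([374.6, 203.0], 0.77)]
level top [([429.3, 241.8], 0.7)]
   tri [ 0.541  -0.3528 -0.0029] [0.0016 0.0016]
lane side []
lane top [([126.2, 271.2], 0.41)]
```

```bash
python3 - <<'E'
import cv2
a=cv2.imread('pics/top0.png')[155:295,220:375]; cv2.imwrite('pics/t0c.png',cv2.resize(a,None,fx=4,fy=4,interpolation=cv2.INTER_CUBIC))
a=cv2.imread('pics/side0.png')[200:335,205:385]; cv2.imwrite('pics/s0c.png',cv2.resize(a,None,fx=4,fy=4,interpolation=cv2.INTER_CUBIC))
E
```

```text
(no output)
```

View pics/t0c.png

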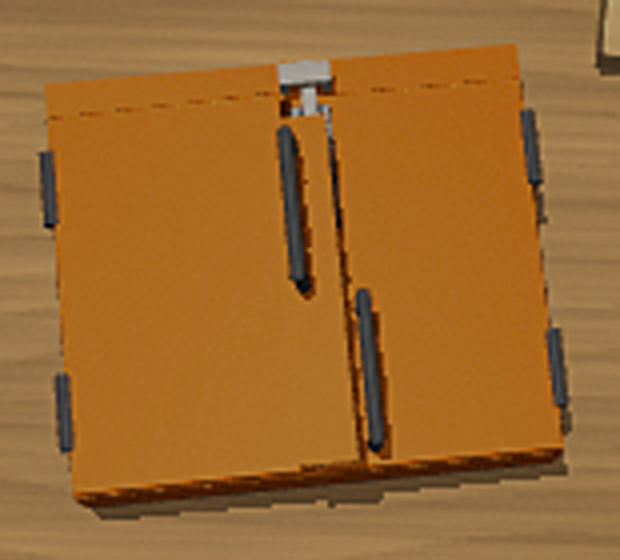

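View pics/s0c.png

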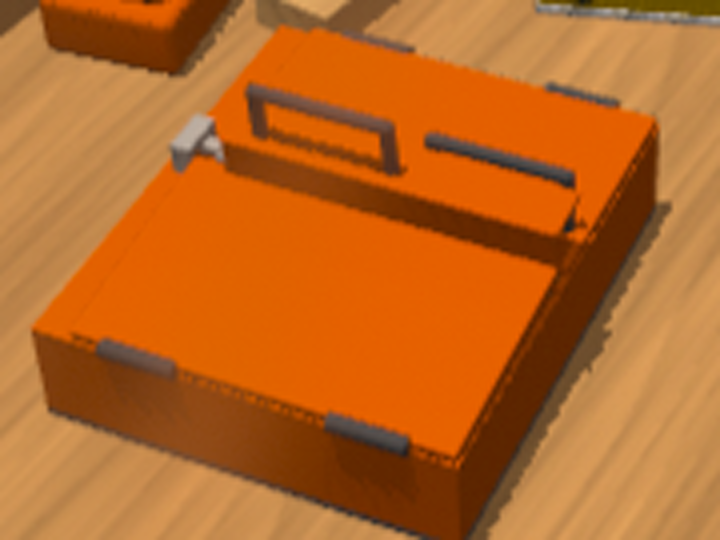

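```bash
python3 - <<'E'
from h import *
from scipy.optimize import least_squares
C={n:calibration(n) for n in ["side","top"]}
L=[('top',(231.5,176.2),(140,160,75)),('top',(349.2,166.3),(140,-160,75)),('top',(360.5,267),(-140,-158,83)),
('side',(213.8,282.5),(140,160,75)),('side',(217.5,302.5),(140,160,0)),('side',(320,335),(-140,160,0)),('side',(320.5,316),(-140,160,75)),('side',(274.5,206.8),(140,-160,75)),('side',(368.8,251.8),(-140,-160,0)),('side',(369.2,230),(-140,-158,83))]
def W(p,q): 
    c,s=np.cos(p[2]),np.sin(p[2]); q=np.array(q)/1000; return np.array([p[0]+c*q[0]-s*q[1],p[1]+s*q[0]+c*q[1],q[2]])
fn=lambda p: np.concatenate([proj(C[n],W(p,q))-xy for n,xy,q in L])
r=least_squares(fn,[.55,.02,.05],loss='soft_l1'); print(r.x, np.round(r.fun.reshape(-1,2),1) if r.fun.size==20 else 0)
p=r.x
def inv(X): 
    c,s=np.cos(p[2]),np.sin(p[2]); d=np.array(X)[:2]-p[:2]; return np.array([c*d[0]+s*d[1],-s*d[0]+c*d[1],X[2]])*1000
# bar ends
T=C['top'];S=C['side']
o=lambda x,y:(220+x/4,155+y/4); q=lambda x,y:(205+x/4,200+y/4)
for nm,a,b in [('act far',o(284,130),q(252,90)),('act near',o(302,290),q(397,130)),('pas far',o(362,293),q(428,139)),('pas near',o(376,447),q(575,179))]:
    X,res=tri([(T,a),(S,b)]); print(nm,X.round(4),inv(X).round(1),res)
for n,t in [('level',None)]:
    m=regions_of('top','level'); print([(k['p'],k['xy'],k['region'].sum()) for k in m])
E
```

```text
[0.57099314 0.02681418 0.12955555] [[-0.7  0.5]
 [-0.3 -0.2]
 [ 0.5  0.8]
 [-1.  -1.1]
 [-0.   0.2]
 [ 0.6  2.3]
 [-0.8 -0.1]
 [ 0.3 -1.2]
 [-0.2 -0.4]
 [ 0.2 -1.6]]
act far [0.638  0.0378 0.1601] [ 67.9   2.3 160.1] [np.float64(0.001345792344596227), np.float64(0.0013457923445963486)]
act near [0.539  0.0242 0.1592] [-32.    1.5 159.2] [np.float64(0.0009380940819958857), np.float64(0.0009380940819958256)]
pas far [ 0.5445 -0.0139  0.1219] [-31.5 -36.9 121.9] [np.float64(0.0006730698892460302), np.float64(0.0006730698892459636)]
pas near [ 0.4465 -0.0252  0.1233] [-130.1  -35.5  123.3] [np.float64(0.0005537609820444032), np.float64(0.0005537609820445902)]
[(0.72, [327.9, 221.0], np.int64(4612)), (0.61, [430.2, 238.1], np.int64(1101)), (0.26, [183.6, 335.1], np.int64(1067))]
```

```bash
cat >> h.py <<'E'
P=np.array([0.5710,0.0268,0.1296])
def W(q,p=None):
    p=P if p is None else p
    c,s=np.cos(p[2]),np.sin(p[2]); q=np.array(q)/1000; return np.array([p[0]+c*q[0]-s*q[1],p[1]+s*q[0]+c*q[1],q[2]])
def inv(X,p=None):
    p=P if p is None else p
    c,s=np.cos(p[2]),np.sin(p[2]); d=np.array(X)[:2]-p[:2]; return np.array([c*d[0]+s*d[1],-s*d[0]+c*d[1],X[2]])*1000
def go(X,yaw=None):
    "deltas (cm) in tool axes with yaw (after turning), and turn deg"
    s=status.observe(); r=s['tool_rot']
    R=Ro.from_euler('xyz',r).as_matrix(); cy=np.arctan2(R[1,0],R[0,0])
    if yaw is None: yaw=cy
    R2=Ro.from_euler('xyz',[np.pi,0,yaw]).as_matrix()
    d=R2.T@(np.array(X)-s['position'])*100
    t=-np.degrees((yaw-cy+np.pi)%(2*np.pi)-np.pi)
    print('t',round(s['clock'],2),'TCP locker',inv(s['position']).round(1),'yaw',round(cy,4),'tilt',(R[:,2]).round(3),'| turn deg',t.round(2),'delta cm',d.round(2),'F',s['force'].round(1),'w',round(s['grip_width'],4))
YB=0.1296-np.pi/2
E
python3 - <<'E'
from h import *
go(W((18,2,200)),YB)
E
```

```text
t 1.1 TCP locker [-428.4 -561.6  231.3] yaw -1.2131 tilt [-0.  0. -1.] | turn deg 13.07 delta cm [-56.36 -44.64   3.13] F [ 0.3  0.1 -0.2] w 0.0855
```

{"fn": "carry_out", "kwargs": {"deltas": [0, 0, 0, 0, 6.53, 0, 0, 0, 0, 6.54, 0, -3.13, -2.48, 0.1, 0, 0, -3.13, -2.48, 0.1, 0, 0, -3.13, -2.48, 0.1, 0, 0, -3.13, -2.48, 0.1, 0, 0, -3.13, -2.48, 0.1, 0, 0, -3.13, -2.48, 0.1, 0, 0, -3.13, -2.48, 0.1, 0, 0, -3.13, -2.48, 0.1, 0, 0, -3.13, -2.48, 0.1, 0, 0, -3.13, -2.48, 0.1, 0, 0, -3.13, -2.48, 0.1, 0, 0, -3.13, -2.48, 0.1, 0, 0, -3.13, -2.48, 0.1, 0, 0, -3.13, -2.48, 0.1, 0, 0, -3.13, -2.48, 0.1, 0, 0, -3.13, -2.48, 0.1, 0, 0, -3.13, -2.48, 0.1, 0, 0, -3.13, -2.48, 0.1, 0], "newtons": 30}}

```text
clock: 2.77
position: [0.5894, 0.0328, 0.2134]
tool_rot: [-3.141, -0.0, -1.441]
force: [-0.5, -0.9, 0.1]
grip_width: 0.0429
```

```bash
cat > look.py <<'E'
import sys
from h import *
for a in sys.argv[2:]:
    im=grab_frame(a); cv2.imwrite(f"pics/{a}{sys.argv[1]}.png",im[:,:,::-1])
E
python3 look.py 1 wrist; python3 - <<'E'
from h import *
go(W((18,2,200)),YB)
c=calibration('wrist'); print(c)
for t in ['active_grip','passive_grip','active_hinge']:
    m=mark_of('wrist',t); print(t,m[:2])
for q in [(68,2,160),(-32,2,160),(-31,-36,125),(-130,-36,125)]: print(q,proj(c,W(q)))
E
```

```text
t 2.82 TCP locker [ 22.8  11.5 213.1] yaw -1.4344 tilt [ 0.002  0.004 -1.   ] | turn deg 0.39 delta cm [0.95 0.48 1.31] F [-3.9 10.3 -1.8] w 0.0426
{'fov_y': 65.61040761348266, 'cx': 322.1721337424021, 'cy': 234.12705478321226, 'R': array([[ 0.13586601, -0.9907184 , -0.00418055],
       [-0.94150795, -0.13042852,  0.31072687],
       [-0.30838809, -0.0382812 , -0.95049005]]), 't': array([-0.03866585,  0.52856085,  0.54741134])}
active_grip [{'xy': [320.6, 253.8], 'p': 0.77}]
passive_grip [{'xy': [373.1, 367.1], 'p': 0.79}, {'xy': [510.5, 332.1], 'p': 0.38}]
active_hinge [{'xy': [116.5, 218.5], 'p': 0.68}]
(68, 2, 160) [341.34396153 182.23866705]
(-32, 2, 160) [337.64137096 344.40841216]
(-31, -36, 125) [390.10834799 314.06406278]
(-130, -36, 125) [382.10135612 425.69682752]
```

View pics/wrist1.png

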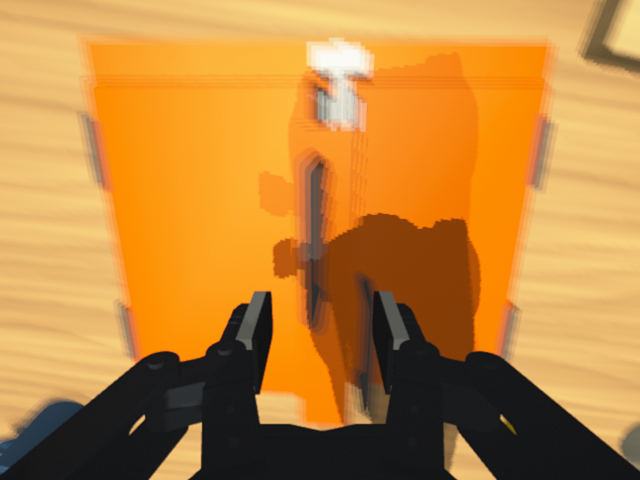

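```bash

python3 look.py 2 wrist; python3 - <<'E'
from h import *
go(W((18,2,200)),YB)
c=calibration('wrist')
for t in ['active_grip','passive_grip','active_hinge']:
    m=mark_of('wrist',t); print(t,m[:2])
for q in [(68,2,160),(-32,2,160),(-31,-36,125),(-130,-36,125),(125,-14,97)]: print(q,proj(c,W(q)))
E
```

```text
t 3.02 TCP locker [ 17.8   1.6 213.1] yaw -1.441 tilt [-0. -0. -1.] | turn deg 0.01 delta cm [-0.04 -0.02  1.31] F [-0.6 -0.4  0.1] w 0.0425
active_grip [{'xy': [315.7, 254.5], 'p': 0.59}]
passive_grip [{'xy': [372.2, 364.7], 'p': 0.97}, {'xy': [507.8, 330.4], 'p': 0.24}]
active_hinge [{'xy': [116.9, 216.7], 'p': 0.93}]
(68, 2, 160) [321.68142092 172.46603285]
(-32, 2, 160) [321.7411672  336.92964014]
(-31, -36, 125) [376.2776821  306.80640392]
(-130, -36, 125) [370.49747049 419.46959721]
(125, -14, 97) [346.85821082  67.49821046]
```

View pics/wrist2.png

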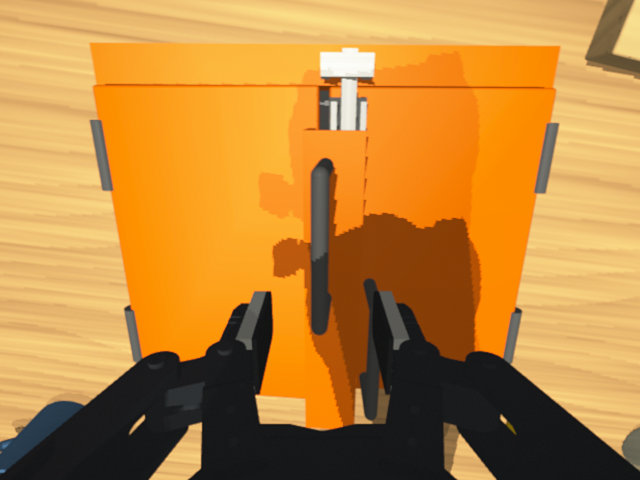

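{"fn": "carry_out", "kwargs": {"deltas": [0, 0, 0, 2.4, 0, 0, 0, 0, 2.4, 0, 0, 0, 0, 2.3, 0, 0, 0, 0, 0, 0, -1, 0, 0, 0, 0, -1, 0, 0, 0, 0, -1, 0, 0, 0, 0, -1, 0, 0, 0, 0, -1, 0, 0, 0, 0], "newtons": 30}}

```text
clock: 3.92
position: [0.5889, 0.0335, 0.1434]
tool_rot: [-3.14, 0.003, -1.439]
force: [-0.5, 13.8, -8.8]
grip_width: 0.0085
```

```bash
python3 - <<'E'
from h import *
go(W((18,2,142)),YB)
import numpy as np
s=status.observe(); p=inv(s['position']); 
y,z=p[1],p[2]+19
print('bar y z',y,z,'phi',np.arctan2(z-79,158-y),'r',np.hypot(z-79,158-y))
ph0=np.arctan2(69,164)+0.08; r=np.hypot(69,164)
phs=np.linspace(ph0,np.arctan2(69,164)+1.6,25)
Y=158-r*np.cos(phs);Z=79+r*np.sin(phs)
print(np.c_[-np.diff(Y)/10,-np.diff(Z)/10].round(2).tolist())
E
```

```text
t 3.92 TCP locker [ 18.6   4.4 143.4] yaw -1.4394 tilt [ 0.001  0.003 -1.   ] | turn deg 0.1 delta cm [0.24 0.06 0.14] F [-0.5 13.8 -8.8] w 0.0085
bar y z 4.379132915257116 162.44032052151974 phi 0.49757464987841465 r 174.8189288738556
[[-0.55, -0.98], [-0.61, -0.95], [-0.67, -0.91], [-0.73, -0.86], [-0.78, -0.81], [-0.83, -0.76], [-0.88, -0.71], [-0.92, -0.65], [-0.96, -0.59], [-0.99, -0.53], [-1.03, -0.47], [-1.05, -0.4], [-1.08, -0.33], [-1.1, -0.27], [-1.11, -0.2], [-1.12, -0.12], [-1.13, -0.05], [-1.13, 0.02], [-1.12, 0.09], [-1.12, 0.16], [-1.1, 0.23], [-1.09, 0.3], [-1.06, 0.37], [-1.04, 0.43]]
```

{"fn": "carry_out", "kwargs": {"deltas": [-1, -0.25, 0, 0, 0, -1, -0.55, 0, -0.98, 0, -1, -0.61, 0, -0.95, 0, -1, -0.67, 0, -0.91, 0, -1, -0.73, 0, -0.86, 0, -1, -0.78, 0, -0.81, 0, -1, -0.83, 0, -0.76, 0, -1, -0.88, 0, -0.71, 0, -1, -0.92, 0, -0.65, 0, -1, 0, 0, 0, 0]}}

```text
clock: 4.75
position: [0.5814, 0.093, 0.2117]
tool_rot: [-3.138, -0.001, -1.441]
force: [0.2, -7.9, 12.3]
grip_width: 0.0089
```

```bash
python3 look.py 3 wrist side; python3 - <<'E'
from h import *
go(W((18,2,142)),YB)
s=status.observe(); p=inv(s['position']); 
y,z=p[1],p[2]+19
print('bar y z',y,z,'phi',np.arctan2(z-79,158-y),'r',np.hypot(z-79,158-y))
E
```

```text
t 4.85 TCP locker [ 18.8  63.3 211.1] yaw -1.4418 tilt [ 0.003 -0.001 -1.   ] | turn deg -0.03 delta cm [6.13 0.08 6.91] F [ 0.3 -8.1 11.7] w 0.0084
bar y z 63.31158358623664 230.08569679702333 phi 1.0109611681081265 r 178.3053111367923
```

View pics/side3.png

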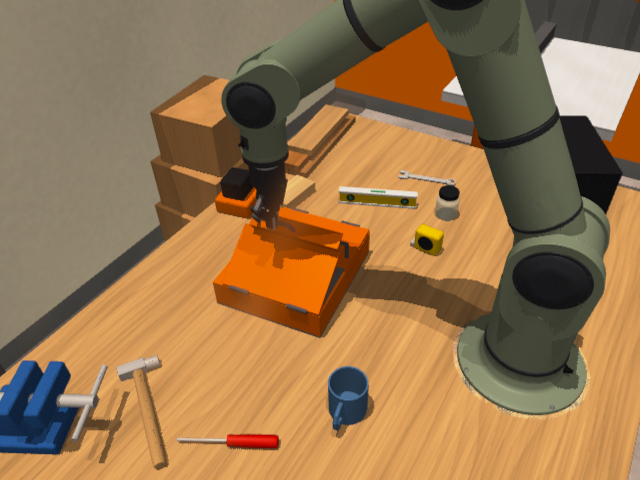

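{"fn": "carry_out", "kwargs": {"deltas": [-1, -0.96, 0, -0.59, 0, -1, -0.99, 0, -0.53, 0, -1, -1.03, 0, -0.47, 0, -1, -1.05, 0, -0.4, 0, -1, -1.08, 0, -0.33, 0, -1, -1.1, 0, -0.27, 0, -1, -1.11, 0, -0.2, 0, -1, -1.12, 0, -0.12, 0, -1, -1.13, 0, -0.05, 0, -1, -1.13, 0, 0.02, 0, -1, -1.12, 0, 0.09, 0, -1, -1.12, 0, 0.16, 0, -1, -1.1, 0, 0.23, 0, -1, 0, 0, 0, 0]}}

```text
clock: 6.02
position: [0.5629, 0.2343, 0.2347]
tool_rot: [-3.138, 0.001, -1.439]
force: [6.2, 2.7, 1.9]
grip_width: 0.0089
```

```bash
python3 - <<'E'
from h import *
go(W((18,227,224)),YB)
s=status.observe(); p=inv(s['position']); 
y,z=p[1],p[2]+19
print('bar y z',y,z,'phi',np.arctan2(z-79,158-y)-.3985,'r',np.hypot(z-79,158-y))
E
```

```text
t 6.02 TCP locker [ 18.8 206.8 234.7] yaw -1.4394 tilt [ 0.003  0.002 -1.   ] | turn deg 0.1 delta cm [-2.02  0.08  1.07] F [6.2 2.7 1.9] w 0.0089
bar y z 206.78966455027194 253.65895071134983 phi 1.4446952083010995 r 181.3454725944869
```

{"fn": "carry_out", "kwargs": {"deltas": [-1, -0.85, 0, 0.3, 0, -1, -0.85, 0, 0.35, 0, -1, -0.8, 0, 0.4, 0, -1, 0, 0, 0, 0, -1, 0, 0, 0, 0]}}

```text
clock: 6.43
position: [0.5598, 0.2593, 0.2252]
tool_rot: [-3.138, 0.003, -1.44]
force: [2.9, 7.2, 10.0]
grip_width: 0.0088
```

```bash
python3 look.py 4 wrist side top; python3 - <<'E'
from h import *
go(W((18,227,224)),YB)
s=status.observe(); p=inv(s['position']); 
y,z=p[1],p[2]+19
print('bar y z',y,z,'phi',np.arctan2(z-79,158-y)-.3985,'r',np.hypot(z-79,158-y))
E
```

```text
t 6.58 TCP locker [ 18.9 231.6 225.3] yaw -1.4401 tilt [ 0.004  0.003 -1.   ] | turn deg 0.06 delta cm [0.46 0.09 0.13] F [1.9 6.8 9.7] w 0.0092
bar y z 231.63948044773582 244.33619137299914 phi 1.5913119562650715 r 180.99400337674578
```

View pics/side4.png

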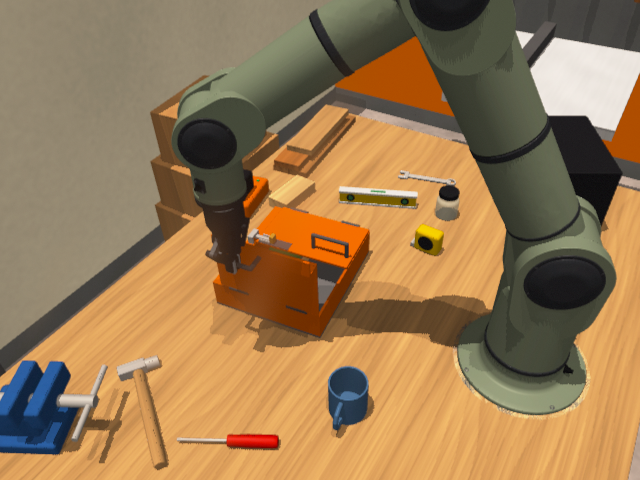

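View pics/top4.png

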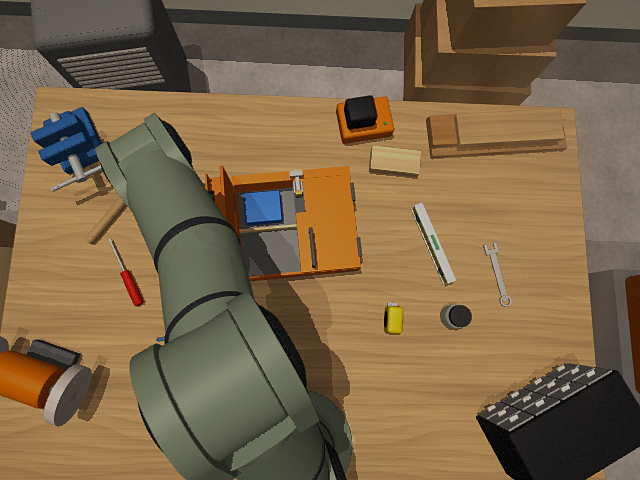

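{"fn": "carry_out", "kwargs": {"deltas": [-0.4, 0, 0, 0, 0, -0.4, 0, 0, 0, 0, -0.4, 0, 0, 0, 0, -0.4, 0, 0, -1.0, 0, -0.4, 0, 0, -2.5, 0, -0.4, 0, 0, -3.5, 0, -0.4, 0, 0, -3.5, 0, -0.4, 0, 0, -1, 0, -0.4, 0, 0, 0, 0]}}

```text
clock: 7.33
position: [0.56, 0.2569, 0.3418]
tool_rot: [-3.137, 0.001, -1.442]
force: [0.6, 0.6, 0.4]
grip_width: 0.0254
```

```bash
python3 look.py 5 wrist top side; python3 - <<'E'
from h import *
C={n:calibration(n) for n in ["side","top","wrist"]}
go(W((18,227,224)),YB)
r={}
for t in ['bolt_thumb','active_grip','passive_grip']:
  r=[]
  for n in C:
    m=mark_of(n,t); print(t,n,[(q['xy'],round(q['p'],2)) for q in m[:2]])
    if m and m[0]['p']>.5: r.append((C[n],m[0]['xy']))
    if m and t=='bolt_thumb': print(inv(at_z(C[n],m[0]['xy'],.106)))
  if len(r)>1: X,e=tri(r); print(inv(X),e)
im=cv2.imread('pics/top5.png')[150:290,200:375]; cv2.imwrite('pics/t5c.png',cv2.resize(im,None,fx=4,fy=4,interpolation=cv2.INTER_CUBIC))
E
```

```text
t 7.48 TCP locker [ 17.6 229.2 337.3] yaw -1.4413 tilt [-0.001 -0.001 -1.   ] | turn deg -0.0 delta cm [ 0.22 -0.04 11.33] F [ 0.2 -0.  -0.3] w 0.0251
bolt_thumb side [([270.5, 234.5], 0.42), ([255.8, 296.4], 0.28)]
[ 73.56972481 -14.49485674 106.        ]
bolt_thumb top [([299.3, 193.3], 0.52)]
[ 67.78397739 -17.7163108  106.        ]
bolt_thumb wrist [([568.9, 142.1], 0.77)]
[ 69.54613164 -11.98027814 106.        ]
[ 69.46803972 -17.58143332  97.98725962] [np.float64(0.0006600061584696594), np.float64(0.000660006158469674)]
active_grip side [([231.5, 259.2], 0.95), ([349.6, 226.7], 0.47)]
active_grip top []
active_grip wrist [([321.9, 227.1], 0.72)]
[ 24.24481832 227.6385613  246.32311833] [np.float64(0.0025508956632484237), np.float64(0.0025508956632485248)]
passive_grip side [([329.9, 238.2], 0.86), ([288.4, 253.3], 0.71)]
passive_grip top [([309.5, 246.9], 0.84)]
passive_grip wrist []
[-81.95727815 -29.41947375 133.51517631] [np.float64(0.0018179587075372182), np.float64(0.0018179587075371208)]
```

View pics/t5c.png

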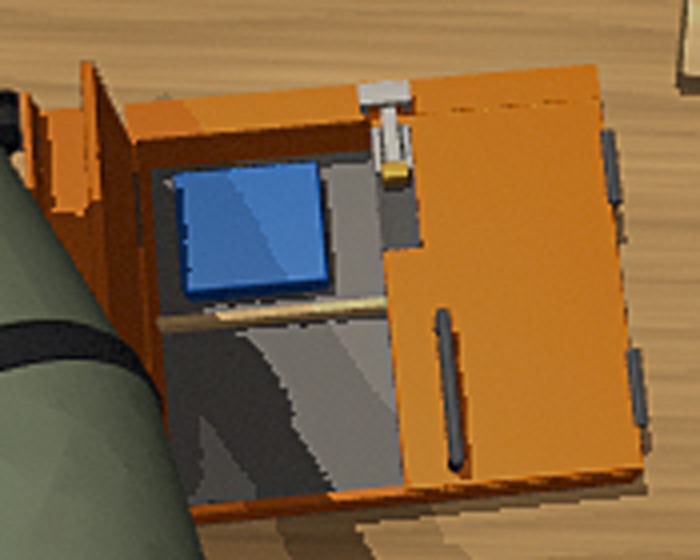

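View pics/wrist5.png

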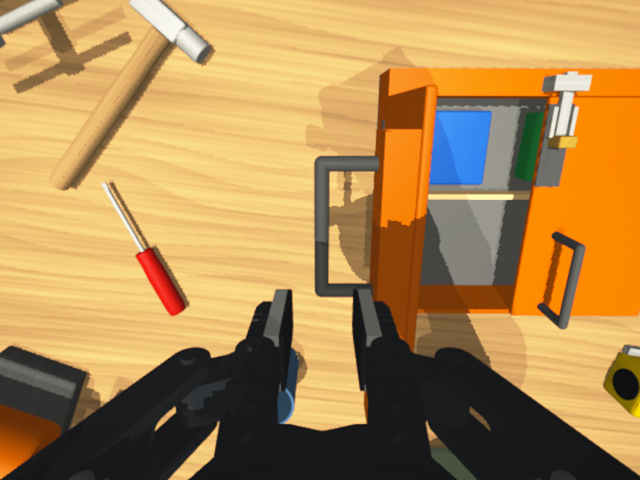

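View pics/side5.png

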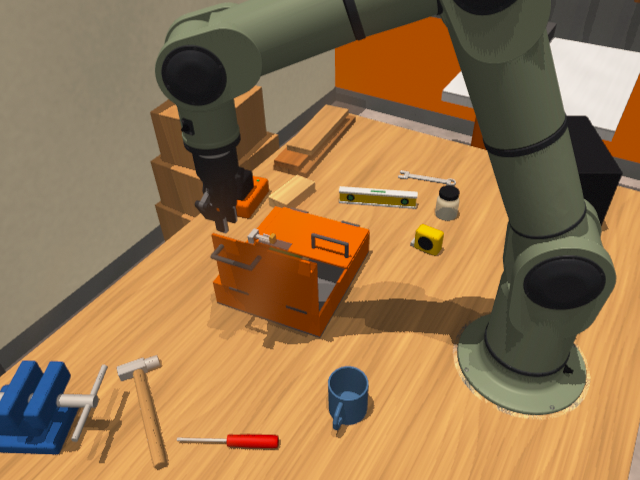

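{"fn": "carry_out", "kwargs": {"deltas": [0, 3.5, -0.6, 0, 0, 0, 3.5, -0.6, 0, 0, 0, 3.5, -0.6, 0, 0, 0, 3.5, -0.6, 0, 0, 0, 3.5, -0.6, 0, 0, 0, 3.5, -0.6, 0, 0, 0, 3.3, -0.6, 0, 0, 0, 0, 0, 3.3, 0, 0, 0, 0, 3.3, 0, 0, 0, 0, 3.3, 0, 0, 0, 0, 3.3, 0, 0, 0, 0, 0, 0, 0, 0, 0, 0, 0]}}

```text
clock: 9.02
position: [0.6319, 0.0211, 0.2053]
tool_rot: [3.139, 0.0, -1.441]
force: [0.6, 0.1, 0.9]
grip_width: 0.0425
```

```bash
python3 look.py 6 wrist side; python3 - <<'E'
from h import *
go(W((71,-14,200)),YB)
c=calibration('wrist')
for q in [(71,-14,106),(77,-14,106),(65,-14,106),(125,-14,97)]: print(q,proj(c,W(q)))
m=mark_of('wrist','bolt_thumb'); print(m[:2])
for q in m[:2]: print(inv(at_z(c,q['xy'],.106)))
im=cv2.imread('pics/side6.png')[200:290,220:340]; cv2.imwrite('pics/s6c.png',cv2.resize(im,None,fx=6,fy=6,interpolation=cv2.INTER_CUBIC))
E
```

```text
t 9.12 TCP locker [ 61.1 -13.6 207.9] yaw -1.4412 tilt [ 0.002  0.    -1.   ] | turn deg -0.0 delta cm [ 0.04 -0.99  0.79] F [ 0.  -0.4  0.7] w 0.0428
(71, -14, 106) [323.12450587 220.76369754]
(77, -14, 106) [323.1304827  212.25861496]
(65, -14, 106) [323.11861592 229.14514113]
(125, -14, 97) [323.14915075 138.48270457]
[{'xy': [320.7, 218.7], 'p': 0.66}]
[ 72.46408386 -12.34493686 106.        ]
```

View pics/wrist6.png

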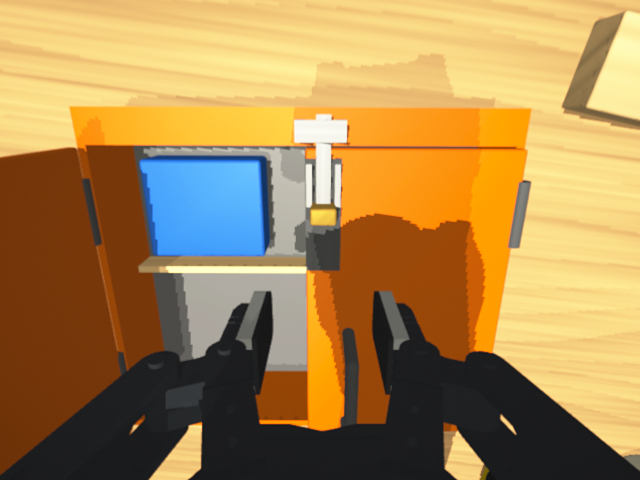

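View pics/s6c.png

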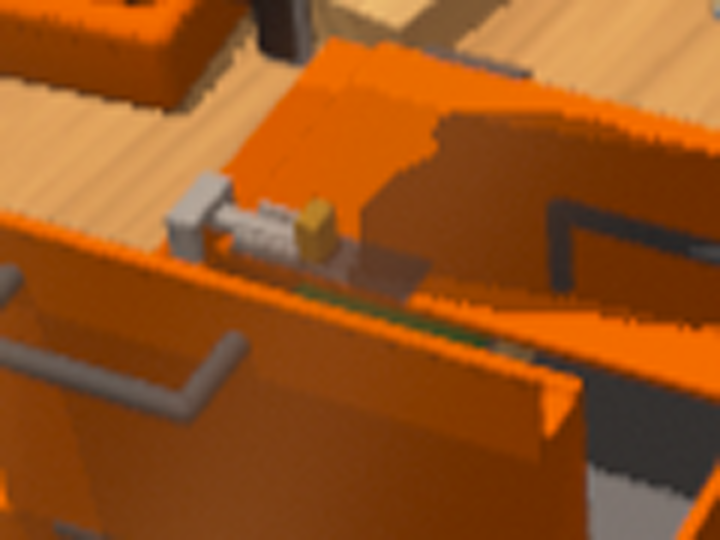

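```bash
python3 - <<'E'
import cv2
im=cv2.imread('pics/wrist6.png')[110:280,280:360]; cv2.imwrite('pics/w6c.png',cv2.resize(im,None,fx=5,fy=5,interpolation=cv2.INTER_NEAREST)[:600])
im=cv2.imread('pics/wrist6.png')[110:230,280:360]; cv2.imwrite('pics/w6c.png',cv2.resize(im,None,fx=5,fy=5,interpolation=cv2.INTER_NEAREST))
E
```

```text
(no output)
```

View pics/w6c.png

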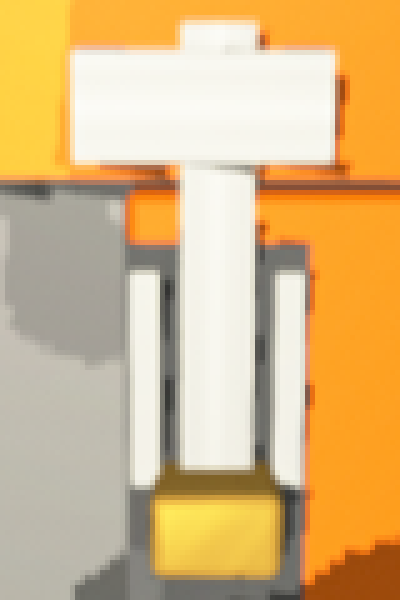

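{"fn": "carry_out", "kwargs": {"deltas": [0, 0, -0.5, 3.0, 0, 0, 0, 0, 3.0, 0, 0, 0, 0, 3.0, 0, 0, 0, 0, 2.0, 0, 0, 0, 0, 0.6, 0, 0, 0, 0, 0, 0, 0, 0, 0, 0, 0]}}

```text
clock: 9.75
position: [0.6384, 0.0219, 0.0916]
tool_rot: [-3.139, -0.0, -1.441]
force: [0.6, 0.2, 0.4]
grip_width: 0.0428
```

```bash
python3 look.py 7 wrist; python3 - <<'E'
from h import *
go(W((66,-14,90)),YB)
E
```

```text
t 9.8 TCP locker [ 66.3 -13.6  91.9] yaw -1.4412 tilt [ 0.003  0.    -1.   ] | turn deg -0.0 delta cm [0.04 0.03 0.19] F [ 0.3 -0.3  0.6] w 0.043
```

View pics/wrist7.png

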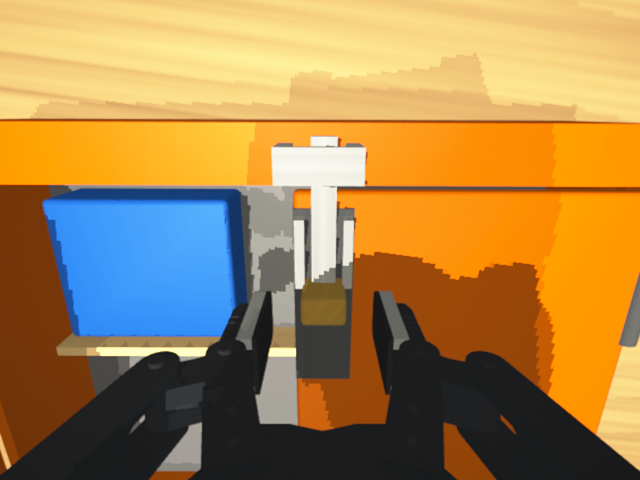

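{"fn": "carry_out", "kwargs": {"deltas": [-1, 0, 0, 0, 0, -1, 0, 0, 0, 0, -1, 0, 0, 0, 0, -1, 0, 0, 0, 0, -1, 0, 0, 0, 0], "newtons": 30}}

```text
clock: 10.22
position: [0.6381, 0.0216, 0.0911]
tool_rot: [-3.14, -0.0, -1.441]
force: [-1.9, -0.7, 9.9]
grip_width: 0.017
```

```bash
python3 look.py 8 wrist; python3 - <<'E'
from h import *
go(W((66,-14,90)),YB)
E
```

```text
t 10.27 TCP locker [ 65.9 -13.9  91.2] yaw -1.4414 tilt [ 0.002 -0.    -1.   ] | turn deg -0.01 delta cm [ 0.01 -0.01  0.12] F [-1.8 -1.7 10. ] w 0.0172
```

View pics/wrist8.png

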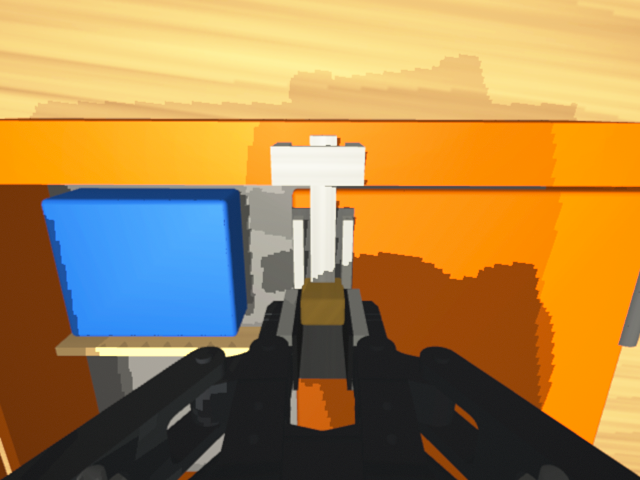

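{"fn": "carry_out", "kwargs": {"deltas": [-1, 0, 0.5, 0, 0, -1, 0, 0.5, 0, 0, -1, 0, 0.5, 0, 0, -1, 0, 0.5, 0, 0, -1, 0, 0.5, 0, 0, -1, 0, 0.5, 0, 0, -1, 0, 0.15, 0, 0, -1, 0, 0, 0, 0, -1, 0, 0, 0, 0]}}

```text
clock: 11.02
position: [0.6069, 0.0176, 0.0912]
tool_rot: [-3.139, -0.0, -1.441]
force: [-1.6, -1.3, 10.0]
grip_width: 0.017
```

```bash
python3 look.py 9 wrist; python3 - <<'E'
from h import *
go(W((66,-14,90)),YB)
E
```

```text
t 11.07 TCP locker [ 34.4 -13.8  91.1] yaw -1.4414 tilt [ 0.002  0.    -1.   ] | turn deg -0.01 delta cm [ 0.02 -3.16  0.11] F [-1.  -1.4 10.2] w 0.0173
```

View pics/wrist9.png

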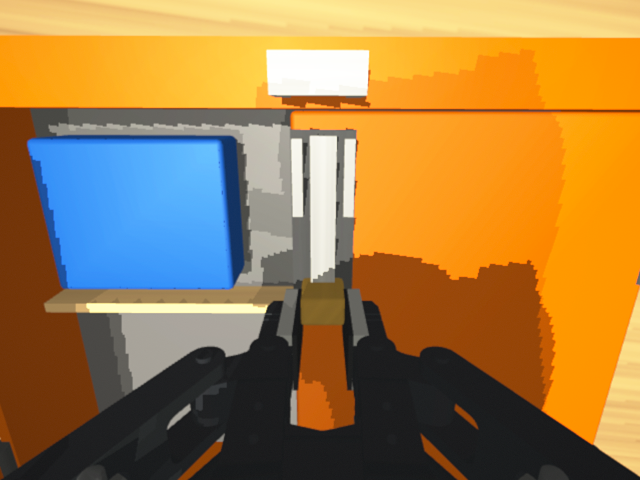

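{"fn": "carry_out", "kwargs": {"deltas": [0, 0, 0, 0, 0, 0, 0, 0, 0, 0, 0, 0, 0, 0, 0, 0, 0, 0, -2.0, 0, 0, 0, 0, -3.5, 0, 0, 0, 0, -3.5, 0, 0, 0.7, 3.8, 0, 0, 0, 0.7, 3.8, 0, 0, 0, 0.7, 3.9, 0, 0, 0, 0, 0, 0, 0, 0, 0, 0, 0, 0]}}

```text
clock: 11.98
position: [0.4935, -0.0188, 0.1803]
tool_rot: [-3.141, -0.0, -1.442]
force: [0.8, -0.2, -0.7]
grip_width: 0.0428
```

```bash
python3 look.py 10 wrist top; python3 - <<'E'
from h import *
go(W((-81,-35,106)),YB)
c=calibration('wrist')
for q in [(-31,-35,125),(-130,-35,125),(41,-14,106)]: print(q,proj(c,W(q)))
for t in ['passive_grip','bolt_thumb','flush_bolt']:
    m=mark_of('wrist',t) if t!='flush_bolt' else []; print(t,m[:2])
E
```

```text
t 12.08 TCP locker [-80.5 -34.4 180.1] yaw -1.4411 tilt [ 0.001  0.    -1.   ] | turn deg 0.01 delta cm [0.06 0.05 7.41] F [ 0.5 -0.3  0.4] w 0.0432
(-31, -35, 125) [323.63314632 173.28043331]
(-130, -35, 125) [323.42861447 334.78997167]
(41, -14, 106) [283.22621073  28.68261196]
passive_grip [{'xy': [322.5, 253.3], 'p': 0.83}]
bolt_thumb [{'xy': [279.4, 20.2], 'p': 0.72}]
flush_bolt []
```

View pics/wrist10.png

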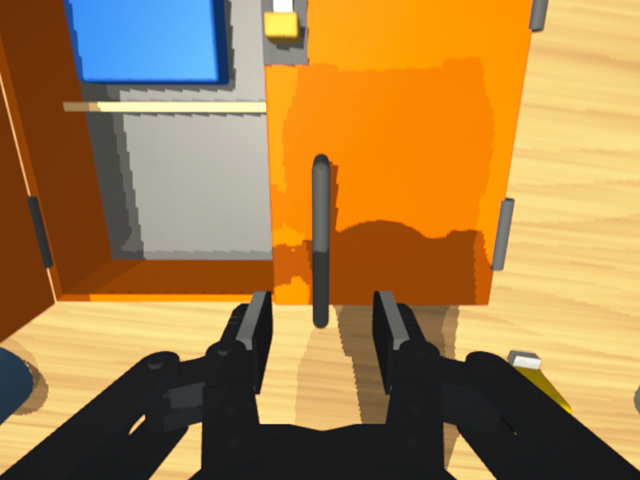

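{"fn": "carry_out", "kwargs": {"deltas": [0, -0.1, -0.4, 2.5, 0, 0, 0, 0, 2.5, 0, 0, 0, 0, 2.4, 0, 0, 0, 0, 0, 0, -1, 0, 0, 0, 0, -1, 0, 0, 0, 0, -1, 0, 0, 0, 0, -1, 0, 0, 0, 0, -1, 0, 0, 0, 0], "newtons": 30}}

```text
clock: 12.93
position: [0.4995, -0.0171, 0.107]
tool_rot: [-3.139, -0.001, -1.442]
force: [1.8, -5.1, 2.3]
grip_width: 0.0088
```

```bash
python3 - <<'E'
from h import *
go(W((-77,-35,106)),YB)
r=np.hypot(46,123); p0=np.arctan2(46,123)
phs=np.linspace(p0,p0+1.6,21)
Y=-158+r*np.cos(phs);Z=79+r*np.sin(phs)
print(np.c_[-np.diff(Y)/10,-np.diff(Z)/10].round(2).tolist())
E
```

```text
t 12.93 TCP locker [-76.5 -34.3 107. ] yaw -1.4418 tilt [ 0.002 -0.    -1.   ] | turn deg -0.04 delta cm [0.07 0.05 0.1 ] F [ 1.8 -5.1  2.3] w 0.0088
[[0.41, -0.97], [0.48, -0.93], [0.56, -0.89], [0.63, -0.84], [0.69, -0.79], [0.75, -0.73], [0.81, -0.67], [0.86, -0.6], [0.9, -0.53], [0.94, -0.46], [0.98, -0.38], [1.01, -0.3], [1.03, -0.22], [1.04, -0.14], [1.05, -0.06], [1.05, 0.03], [1.04, 0.11], [1.03, 0.2], [1.01, 0.28], [0.99, 0.36]]
```

First a quarter of the swing, watching the force in case the bolt still holds.

{"fn": "carry_out", "kwargs": {"deltas": [-1, 0.1, 0, -0.24, 0, -1, 0.1, 0, -0.24, 0, -1, 0.1, 0, -0.24, 0, -1, 0.11, 0, -0.25, 0, -1, 0, 0, 0, 0]}}

```text
clock: 13.35
position: [0.4999, -0.0209, 0.1166]
tool_rot: [-3.139, -0.0, -1.442]
force: [2.9, -3.6, -3.2]
grip_width: 0.0089
```

{"fn": "carry_out", "kwargs": {"deltas": [-1, 0.48, 0, -0.93, 0, -1, 0.56, 0, -0.89, 0, -1, 0.63, 0, -0.84, 0, -1, 0.69, 0, -0.79, 0, -1, 0.75, 0, -0.73, 0, -1, 0.81, 0, -0.67, 0, -1, 0.86, 0, -0.6, 0, -1, 0.9, 0, -0.53, 0, -1, 0.94, 0, -0.46, 0, -1, 0.98, 0, -0.38, 0, -1, 1.01, 0, -0.3, 0, -1, 1.03, 0, -0.22, 0, -1, 1.04, 0, -0.14, 0, -1, 1.05, 0, -0.06, 0, -1, 1.05, 0, 0.03, 0, -1, 1.04, 0, 0.11, 0, -1, 0, 0, 0, 0]}}

```text
clock: 14.77
position: [0.5175, -0.1588, 0.1904]
tool_rot: [-3.14, -0.0, -1.442]
force: [-0.5, -2.7, 6.4]
grip_width: 0.0091
```

```bash
python3 - <<'E'
from h import *
th=1.6+np.arctan2(46,123); r=131.3
X=(-77,-158+r*np.cos(th),79+r*np.sin(th)-19+1); print(X)
go(W(X),YB)
s=status.observe(); p=inv(s['position']); y,z=p[1],p[2]+19
print(np.arctan2(z-79,y+158)-.3579,np.hypot(z-79,y+158))
E
```

```text
(-77, np.float64(-207.56429441705583), np.float64(182.58565178070728))
t 14.77 TCP locker [ -77.  -177.1  190.4] yaw -1.4425 tilt [ 0.002 -0.    -1.   ] | turn deg -0.07 delta cm [ 3.04 -0.    0.78] F [-0.5 -2.7  6.4] w 0.0091
1.3586539440364427 131.75252361792664
```

{"fn": "carry_out", "kwargs": {"deltas": [-1, 1.05, 0, 0.2, 0, -1, 1.05, 0, 0.27, 0, -1, 1.03, 0, 0.35, 0, -1, 0, 0, 0, 0, -1, 0, 0, 0, 0]}}

```text
clock: 15.18
position: [0.5213, -0.189, 0.1817]
tool_rot: [-3.141, -0.001, -1.442]
force: [1.0, -4.8, 5.7]
grip_width: 0.0087
```

```bash
python3 look.py 11 side top; python3 - <<'E'
from h import *
go(W((-77,-207,182)),YB)
s=status.observe(); p=inv(s['position']); y,z=p[1],p[2]+19
print(np.arctan2(z-79,y+158)-.3579,np.hypot(z-79,y+158))
E
```

```text
t 15.28 TCP locker [ -77.1 -207.2  181.8] yaw -1.4411 tilt [ 0.001 -0.001 -1.   ] | turn deg 0.0 delta cm [-0.02 -0.01 -0.02] F [ 1.6 -5.1  4.9] w 0.009
1.5968673971430376 131.41481200352274
```

View pics/side11.png

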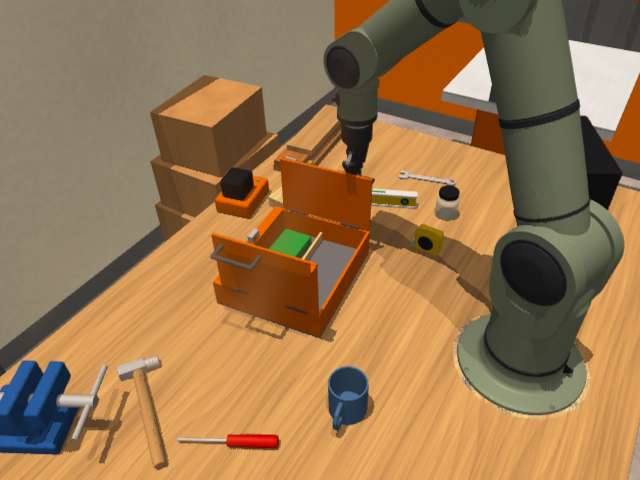

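{"fn": "carry_out", "kwargs": {"deltas": [-0.4, 0, 0, 0, 0, -0.4, 0, 0, 0, 0, -0.4, 0, 0, 0, 0, -0.4, 0, 0, -1.0, 0, -0.4, 0, 0, -2.5, 0, -0.4, 0, 0, -3.5, 0, -0.4, 0, 0, -3, 0, -0.4, 0, 0, 0, 0, -0.4, 0, 0, 0, 0]}}

```text
clock: 16.03
position: [0.5215, -0.1883, 0.2831]
tool_rot: [-3.139, -0.001, -1.441]
force: [-0.6, 0.3, -0.6]
grip_width: 0.0255
```

```bash
python3 look.py 12 wrist top; python3 - <<'E'
from h import *
im=cv2.imread('pics/top0.png')[195:295,400:470]; cv2.imwrite('pics/t0l.png',cv2.resize(im,None,fx=6,fy=6,interpolation=cv2.INTER_CUBIC))
s=status.observe(); print(s['position'],s['clock'])
E
```

```text
[ 0.52055822 -0.18819639  0.28087525] 16.1333
```

View pics/t0l.png

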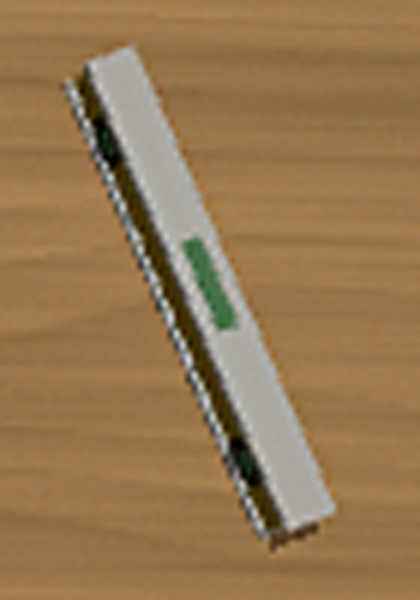

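View pics/wrist12.png

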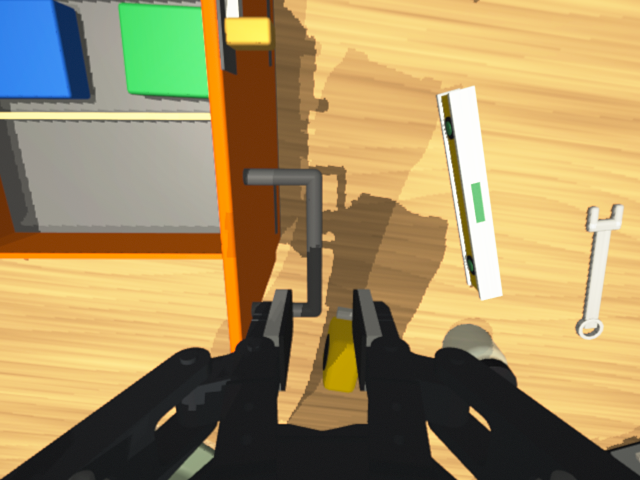

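```bash
python3 - <<'E'
from h import *
T=calibration('top'); Wc=calibration('wrist')
for c,pts in [(T,[(422,202.5),(414.7,205.8),(456,280),(448,283.3)]),(Wc,[(474,86),(447,92),(500.5,295.5),(481,300)])]:
    q=[at_z(c,p,.045)[:2] for p in pts]
    f=(q[0]+q[1])/2; n=(q[2]+q[3])/2
    print(np.round(q,4).tolist(),'ctr',(f+n)/2,'len',np.linalg.norm(f-n),'yaw',np.arctan2(*(f-n)[::-1]))
E
```

```text
[[0.6434, -0.3206], [0.6333, -0.3001], [0.4318, -0.4088], [0.4224, -0.3868]] ctr [ 0.53272181 -0.35407276] len 0.22864313682819734 yaw 0.3925649184607768
[[0.6416, -0.3169], [0.6331, -0.2928], [0.4303, -0.4032], [0.4219, -0.3828]] ctr [ 0.53172586 -0.34890397] len 0.22891824911598582 yaw 0.39529676365650707
```

```bash
python3 - <<'E'
from h import *
go((0.532,-.351,.14),0.393-np.pi/2)
E
```

```text
t 16.13 TCP locker [ -77.8 -206.7  280.9] yaw -1.4407 tilt [-0.001  0.    -1.   ] | turn deg -15.07 delta cm [15.48  5.18 14.09] F [-0.6  0.1 -0.6] w 0.0253
```

{"fn": "carry_out", "kwargs": {"deltas": [0.6, 0, 0, 0, -5, 0.6, 0, 0, 0, -5, 0.6, 0, 0, 0, -5.07, 0.6, 3.1, 1.04, 0, 0, 0.6, 3.1, 1.04, 0, 0, 0.6, 3.1, 1.04, 0, 0, 0.6, 3.1, 1.04, 0, 0, 0.6, 3.1, 1.02, 0, 0, 0.6, 0, 0, 3.6, 0, 0.6, 0, 0, 3.6, 0, 0.6, 0, 0, 3.6, 0, 0.6, 0, 0, 3.2, 0, 0.6, 0, 0, 0, 0, 0.6, 0, 0, 0, 0]}}

```text
clock: 17.3
position: [0.5316, -0.3509, 0.1399]
tool_rot: [3.139, 0.003, -1.178]
force: [-0.4, -0.9, 0.6]
grip_width: 0.0684
```

```bash
python3 look.py 13 wrist; python3 - <<'E'
from h import *
go((0.532,-.351,.009),0.393-np.pi/2)
E
```

```text
t 17.35 TCP locker [ -87.  -370.3  141.8] yaw -1.178 tilt [-0.  0. -1.] | turn deg -0.01 delta cm [-0.08  0.04 13.28] F [ 0.6 -0.3  0.1] w 0.0684
```

View pics/wrist13.png

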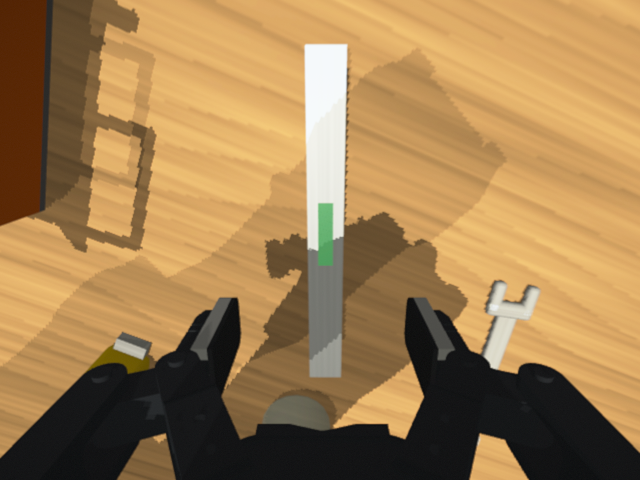

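```bash
python3 - <<'E'
from h import *
T=calibration('top'); S=calibration('side'); Wc=calibration('wrist')
print(tri([(T,(459.5,316)),(S,(449,193))]), at_z(T,(457,326),0), at_z(T,(395,320),0.02))
for p in [(326,44),(325,377),(325,234)]: print(at_z(Wc,p,.045))
E
```

```text
(array([ 0.33516651, -0.40514553,  0.07521336]), [np.float64(0.001099503600217093), np.float64(0.001099503600217072)]) [ 0.31061556 -0.42288599  0.        ] [ 0.32224071 -0.2485881   0.02      ]
[ 0.64222596 -0.3083904   0.045     ]
[ 0.42725262 -0.39740172  0.045     ]
[ 0.5349809  -0.35248129  0.045     ]
```

{"fn": "carry_out", "kwargs": {"deltas": [0.6, 0.2, -0.2, 3.0, 0, 0.6, 0, 0, 3.0, 0, 0.6, 0, 0, 3.0, 0, 0.6, 0, 0, 2.5, 0, 0.6, 0, 0, 1.5, 0, 0.6, 0, 0, 0, 0, -1, 0, 0, 0, 0, -1, 0, 0, 0, 0, -1, 0, 0, 0, 0, -1, 0, 0, 0, 0, -1, 0, 0, 0, 0, -1, 0, 0, 0, 0], "newtons": 50}}

```text
clock: 18.35
position: [0.5359, -0.3532, 0.013]
tool_rot: [-3.14, -0.002, -1.178]
force: [-2.5, 2.4, 12.4]
grip_width: 0.0233
```

```bash
python3 look.py 14 wrist; python3 - <<'E'
from h import *
go((0.532,-.351,.30),0.393-np.pi/2)
E
```

```text
t 18.4 TCP locker [ -83.9 -372.2   13. ] yaw -1.1782 tilt [ 0.002 -0.001 -1.   ] | turn deg -0.02 delta cm [ -0.34   0.28 -28.7 ] F [-2.3  1.9 13.5] w 0.0238
```

View pics/wrist14.png

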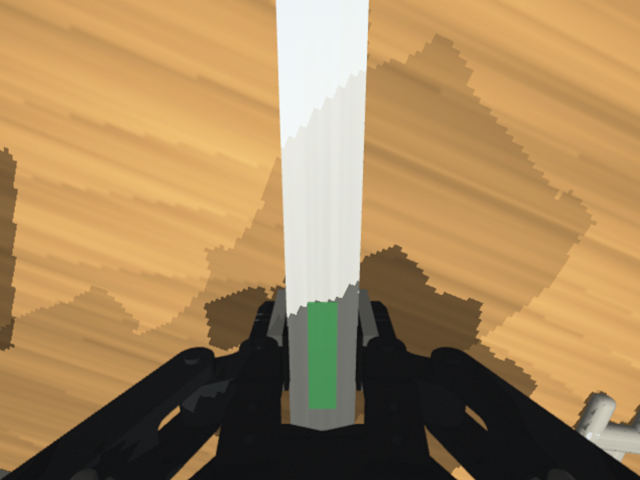

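{"fn": "carry_out", "kwargs": {"deltas": [-1, 0, 0, -1.5, 0, -1, 0, 0, -3, 0, -1, 0, 0, -3.5, 0, -1, 0, 0, -3.5, 0, -1, 0, 0, -3.5, 0, -1, 0, 0, -3.5, 0, -1, 0, 0, -3.5, 0, -1, 0, 0, -3.5, 0, -1, 0, 0, -3.5, 0, -1, 0, 0, -1.7, 0, -1, 0, 0, 0, 0]}}

```text
clock: 19.32
position: [0.5359, -0.3533, 0.3241]
tool_rot: [-3.137, -0.006, -1.178]
force: [0.5, -0.3, -3.2]
grip_width: 0.0234
```

{"fn": "carry_out", "kwargs": {"deltas": [-1, 0, 0, 0, -5, -1, 0, 0, 0, -5, -1, 0, 0, 0, -5, -1, 0, 0, 0, -5, -1, 0, 0, 0, -5, -1, 0, 0, 0, -5, -1, 0, 0, 0, -5, -1, 0, 0, 0, -5, -1, 0, 0, 0, -5, -1, 0, 0, 0, -5, -1, 0, 0, 0, -5, -1, 0, 0, 0, -5, -1, 0, 0, 0, -5, -1, 0, 0, 0, -5, -1, 0, 0, 0, -4.9, -1, 0, 0, 0, 0, -1, 0, 0, 0, 0]}}

```text
clock: 20.73
position: [0.5346, -0.3526, 0.318]
tool_rot: [-3.141, 0.001, 0.126]
force: [0.5, -0.6, -3.6]
grip_width: 0.0231
```

```bash
python3 look.py 15 wrist side; python3 - <<'E'
from h import *
go(W((-69.5,0,320)),0.1296)
E
```

```text
t 20.83 TCP locker [ -84.9 -371.6  318.1] yaw 0.1263 tilt [-0.  0. -1.] | turn deg -0.19 delta cm [  1.54 -37.16  -0.19] F [-0.3  0.2 -3.1] w 0.0232
```

View pics/wrist15.png

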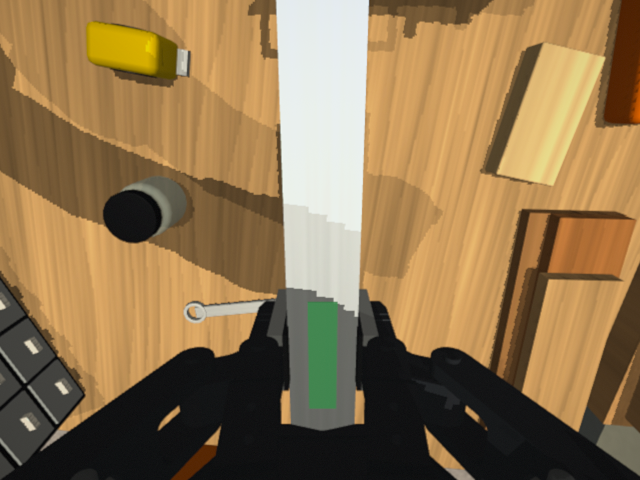

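View pics/side15.png

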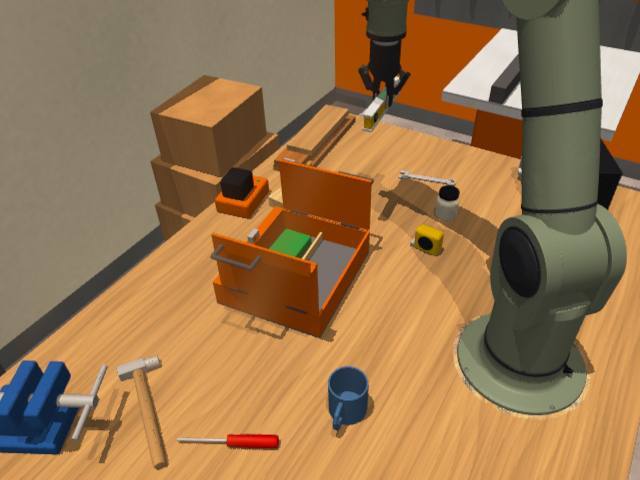

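{"fn": "carry_out", "kwargs": {"deltas": [-1, 0.14, -3.1, 0, -0.19, -1, 0.14, -3.1, 0, 0, -1, 0.14, -3.1, 0, 0, -1, 0.14, -3.1, 0, 0, -1, 0.14, -3.1, 0, 0, -1, 0.14, -3.1, 0, 0, -1, 0.14, -3.1, 0, 0, -1, 0.14, -3.1, 0, 0, -1, 0.14, -3.1, 0, 0, -1, 0.14, -3.1, 0, 0, -1, 0.14, -3.1, 0, 0, -1, 0, -3.06, 0, 0, -1, 0, 0, 0, 0, -1, 0, 0, 0, 0, -1, 0, 0, 0, 0]}}

```text
clock: 22.08
position: [0.5013, 0.0173, 0.3182]
tool_rot: [3.141, -0.0, 0.131]
force: [-0.9, -1.0, -4.3]
grip_width: 0.0235
```

```bash
python3 look.py 16 wrist side top; python3 - <<'E'
from h import *
go(W((-69.5,0,120)),0.1296)
E
```

```text
t 22.23 TCP locker [-70.3  -1.  318.1] yaw 0.1303 tilt [-0. -0. -1.] | turn deg 0.04 delta cm [ 0.08 -0.1  19.81] F [-0.7  0.4 -2.8] w 0.0234
```

View pics/wrist16.png

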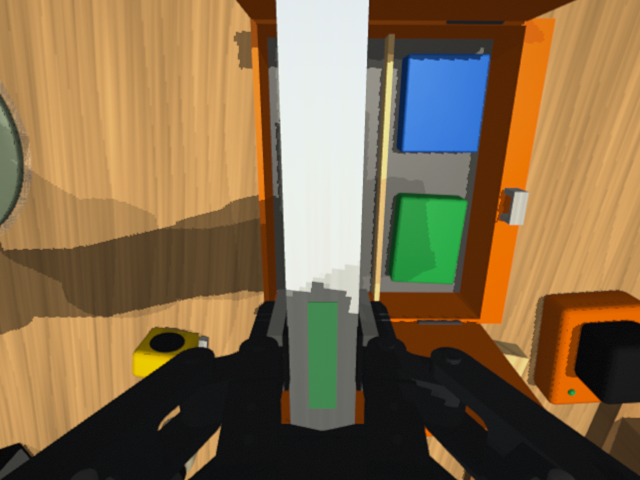

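View pics/side16.png

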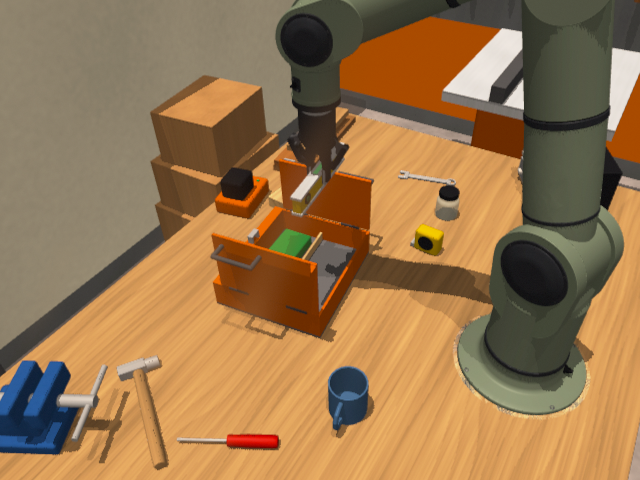

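{"fn": "carry_out", "kwargs": {"deltas": [-1, 0.08, -0.1, 2.0, 0, -1, 0, 0, 3.0, 0, -1, 0, 0, 3.0, 0, -1, 0, 0, 3.0, 0, -1, 0, 0, 3.0, 0, -1, 0, 0, 3.0, 0, -1, 0, 0, 3.0, 0, -1, 0, 0, 3.0, 0, -1, 0, 0, 3.0, 0, -1, 0, 0, 1.8, 0, -1, 0, 0, 0, 0, -1, 0, 0, 0, 0]}}

```text
clock: 23.23
position: [0.5018, 0.0184, 0.04]
tool_rot: [-3.142, 0.001, 0.132]
force: [-0.9, -0.0, -4.0]
grip_width: 0.0233
```

```bash
python3 look.py 17 wrist; python3 - <<'E'
from h import *
go(W((-69.5,0,19)),0.1296)
E
```

```text
t 23.28 TCP locker [-69.    0.6  40.9] yaw 0.1316 tilt [ 0.  0. -1.] | turn deg 0.12 delta cm [-0.05  0.06  2.19] F [ 0.4  0.8 -2.5] w 0.0232
```

View pics/wrist17.png

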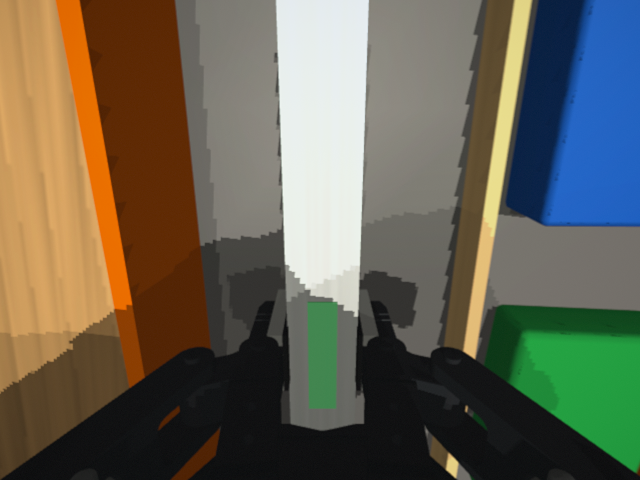

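{"fn": "carry_out", "kwargs": {"deltas": [-1, 0, 0, 0.8, 0, -1, 0, 0, 0.6, 0, -1, 0, 0, 0.3, 0, -1, 0, 0, 0.2, 0, -1, 0, 0, 0.1, 0, -1, 0, 0, 0, 0, -1, 0, 0, 0, 0]}}

```text
clock: 23.87
position: [0.5021, 0.0188, 0.0203]
tool_rot: [-3.142, -0.0, 0.133]
force: [-0.7, -0.2, -4.5]
grip_width: 0.0237
```

{"fn": "carry_out", "kwargs": {"deltas": [-1, 0, 0, 0.1, 0, -1, 0, 0, 0, 0, -1, 0, 0, 0, 0]}}

```text
clock: 24.12
position: [0.502, 0.0187, 0.0192]
tool_rot: [3.142, 0.0, 0.132]
force: [0.3, -0.2, -4.5]
grip_width: 0.0233
```

{"fn": "carry_out", "kwargs": {"deltas": [-1, 0, 0, 0.1, 0, -1, 0, 0, 0, 0, -1, 0, 0, 0, 0]}}

```text
clock: 24.37
position: [0.5021, 0.0187, 0.019]
tool_rot: [3.141, -0.0, 0.132]
force: [-7.4, 0.1, 19.5]
grip_width: 0.0233
```

{"fn": "carry_out", "kwargs": {"deltas": [-0.3, 0, 0, -0.05, 0, -0.2, 0, 0, 0, 0, -0.1, 0, 0, 0, 0, 0, 0, 0, 0, 0, 0, 0, 0, 0, 0]}}

```text
clock: 24.78
position: [0.502, 0.0187, 0.0186]
tool_rot: [-3.142, 0.0, 0.132]
force: [0.2, -0.7, -0.1]
grip_width: 0.0427
```

```bash
python3 look.py 18 wrist; python3 -c "
from h import *
go(W((-69.5,0,19)),0.1296)"
```

```text
t 24.83 TCP locker [-69.4   1.   18.6] yaw 0.1324 tilt [-0.  0. -1.] | turn deg 0.16 delta cm [-0.01  0.1  -0.04] F [-0.7 -0.2  1. ] w 0.0423
```

View pics/wrist18.png

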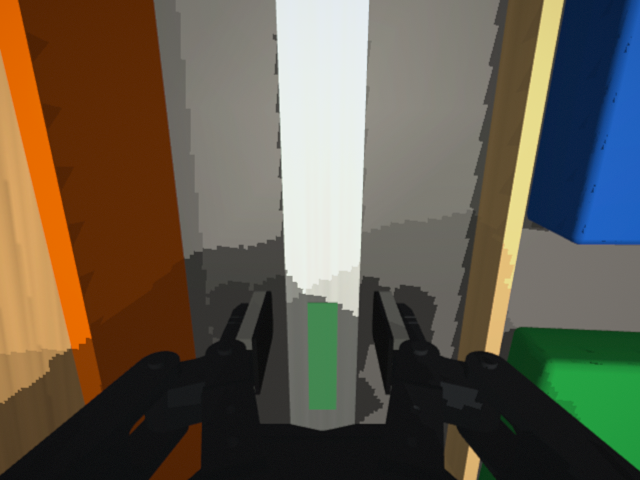

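Released cleanly: the level stands midway between the wall (col ~170) and the partition (col ~500), with both jaws clear. Next I withdraw straight up, then swing aside to look.

{"fn": "carry_out", "kwargs": {"deltas": [0, 0, 0, -1.5, 0, 0, 0, 0, -3, 0, 0, 0, 0, -3.5, 0, 0, 0, 0, -3.5, 0, 0, 0, 0, -3.5, 0, 0, 0, 0, -3.5, 0, 0, 0, 0, -3.5, 0, 0, 0, 0, -3.5, 0, 0, 0, 0, -3.5, 0, 0, 0, 0, -3.5, 0, 0, 0, 2, -1, 0, 0, 0, 3.5, 0, 0, 0, 0, 3.5, 0, 0, 0, 0, 3.5, 0, 0, 0, 0, 3.5, 0, 0, 0, 0, 3.5, 0, 0, 0, 0, 3.5, 0, 0, 0, 0, 3.5, 0, 0, 0, 0, 3.5, 0, 0, 0, 0, 0, 0, 0]}}

```text
clock: 26.5
position: [0.5406, -0.2857, 0.3524]
tool_rot: [3.14, 0.002, 0.125]
force: [-0.6, -0.5, 0.2]
grip_width: 0.0429
```

```bash
python3 look.py 19 top side; python3 -c "
from h import *
go(W((-69.5,0,19)),0.1296)
C={n:calibration(n) for n in ['top','side']}
im=cv2.imread('pics/top19.png')[140:300,195:395]; cv2.imwrite('pics/t19c.png',cv2.resize(im,None,fx=3.7,fy=3.7,interpolation=cv2.INTER_CUBIC))
for t in ['level','active_grip','passive_grip','bolt_thumb','bit_case','wrench','screw_jar','tape_measure']:
  for n in C:
    m=mark_of(n,t); print(t,n,[(q['xy'],round(q['p'],2)) for q in m[:1]], inv(at_z(C[n],m[0]['xy'],.006)).round(0) if m and t=='level' else '')
"
```

```text
t 26.6 TCP locker [ -69.1 -300.1  352.9] yaw 0.1304 tilt [-0.001  0.001 -1.   ] | turn deg 0.05 delta cm [ -0.04 -30.01  33.39] F [-0.3  0.9  1. ] w 0.0425
level top [([296.9, 248.4], 0.56)] [-61.   2.   6.]
level side [([322.2, 280.5], 0.72)] [-71.  -5.   6.]
active_grip top [([193.6, 206.3], 0.98)] 
active_grip side [([232.2, 260.5], 0.73)] 
passive_grip top [([378.4, 232.2], 0.62)] 
passive_grip side [([353.8, 177.1], 0.81)] 
bolt_thumb top [([371.0, 184.2], 0.51)] 
bolt_thumb side [([291.8, 194.2], 0.33)] 
bit_case top [([319.6, 200.5], 0.78)] 
bit_case side [([287.2, 255.9], 0.82)] 
wrench top [([124.2, 269.8], 0.71)] 
wrench side [([424.3, 179.7], 0.64)] 
screw_jar top [([447.3, 314.2], 0.97)] 
screw_jar side [([446.1, 211.6], 0.93)] 
tape_measure top [([388.5, 317.9], 0.7)] 
tape_measure side [([426.5, 248.6], 0.87)]
```

View pics/t19c.png

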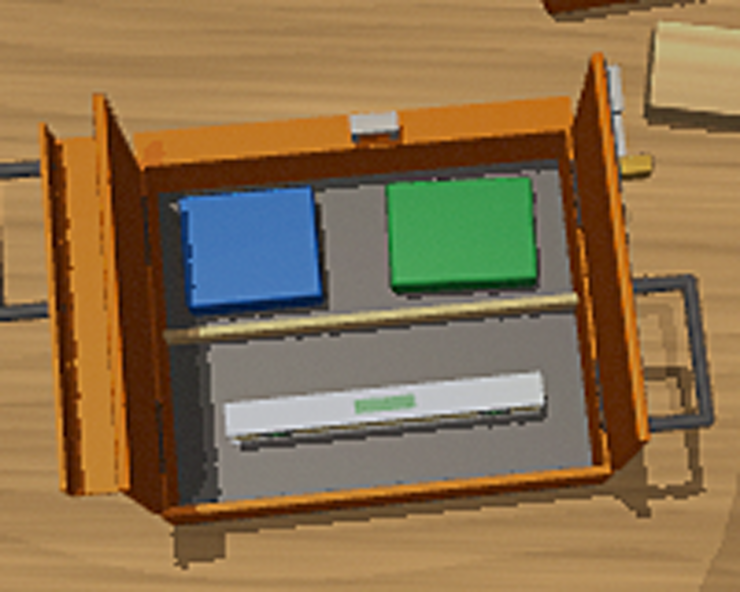

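View pics/side19.png

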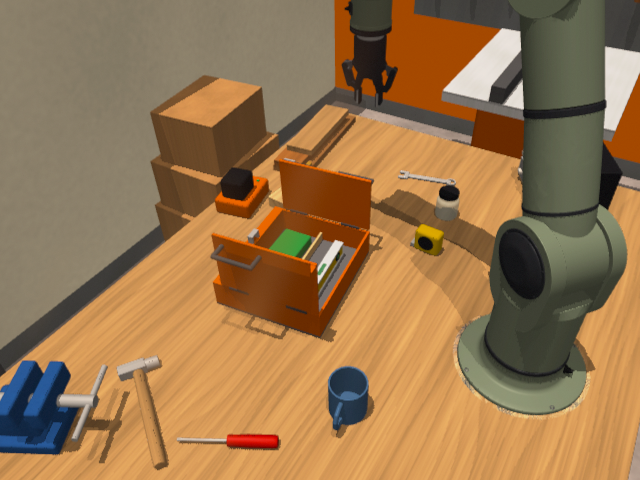

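View pics/top19.png

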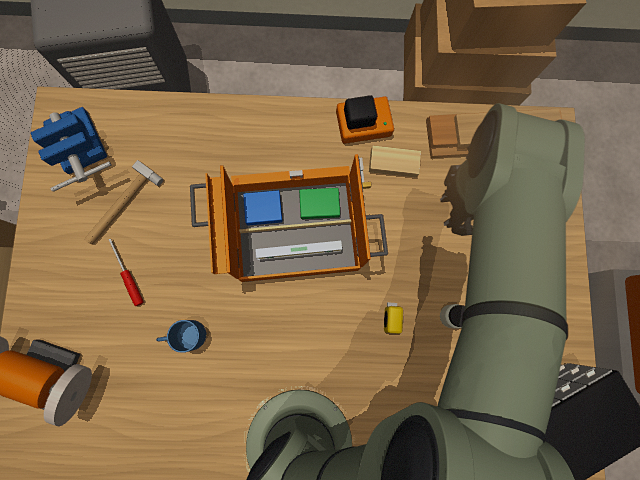

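```bash
python3 -c "
from h import *
T,S=calibration('top'),calibration('side')
X=inv(tri([(T,(193.6,206.3)),(S,(232.2,260.5))])[0]); print('act',X,np.arctan2(X[2]-79,158-X[1])-.3985)
X=inv(tri([(T,(378.4,232.2)),(S,(353.8,177.1))])[0]); print('pas',X,np.arctan2(X[2]-79,X[1]+158)-.358)
print('thumb',inv(at_z(T,(195+650/3.7,140+166/3.7),.223)))
"
```

```text
act [ 20.62904977 226.71667091 244.71109856] 1.565391374245959
pas [ -76.71979399 -192.52602726  206.64868515] 1.4769526523625993
thumb [  39.02221999 -184.86364932  223.        ]
```

```bash
python3 -c "
from h import *
T=calibration('top')
for p in [(597,55),(607,62),(640,440),(648,437)]: print('pas edge',inv(at_z(T,(195+p[0]/3.7,140+p[1]/3.7),.235)).round(1))
for p in [(97,95),(127,489)]: print('act edge',inv(at_z(T,(195+p[0]/3.7,140+p[1]/3.7),.235)).round(1))
for p in [(44,125),(68,492)]: print('act strip',inv(at_z(T,(195+p[0]/3.7,140+p[1]/3.7),.267)).round(1))
"
```

```text
pas edge [ 111.9 -158.   235. ]
pas edge [ 106.7 -163.8  235. ]
pas edge [-137.  -154.5  235. ]
pas edge [-135.6 -159.7  235. ]
act edge [114.6 159.9 235. ]
act edge [-135.6  158.5  235. ]
act strip [ 86.8 188.3 267. ]
act strip [-137.8  188.   267. ]
```

```bash
python3 -c "
from workcell import job
print(job.job_done())"
```

```text
the job is handed in; nothing more can be done
None
```

The spirit level is put away in the near compartment, standing on its base across the locker, and both leaves are open. I handed the job in at about 27 s of the 72 s allowed.

- **Active leaf:** I swung it up to about 1.59 rad by its pull bar. In the last pictures its edge stands upright over its hinge.
- **Flush bolt:** I gripped the brass thumb and drew it back about 31 mm, past the 25 mm needed. The pictures showed the rod clear of the keeper, and the bolt was still drawn at the end.
- **Passive leaf:** I swung it up only after the bolt was drawn. The force stayed under about 8 N, with no sign of it catching on the bolt.
- **Level:** I lowered it in the grip until the floor carried it, then let go. It sits midway between the near wall and the partition, within a few mm of the centre of the compartment.
- **Other things:** they look unmoved in the side view and, except for the wrench, in the top view. The arm hides the wrench there.

**Checks that disagreed:**
- One network reading put the passive leaf at 1.48 rad, but its bar was hidden in the side view. The gripper position gave 1.60 and the leaf's edge in the top picture gave about 1.58, so I took it as upright.
- The top-camera reading put the level about 8 mm further back than the side camera and the gripper did.
- The network pointed to the wrong spot for the wrench in the top view.

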